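# Release the swing bolt of a clamped pot lid

## Task

Free the lid of the round metal pot: unscrew its brass wing nut counter-clockwise, only until its foot clears the two raised horns at the mouth of the slotted lug, then swing the upright bolt outward, away from the pot, and leave it folded down at least 60 degrees from upright. Leave the nut on the bolt and well short of the end of its thread, pull only lightly (a few newtons) when trying whether the bolt is free, as forcing it levers hard on the horns, and do not disturb the onion, the lemon and the tin beside it.

Things in the scene. Friction and masses are not known exactly. Their poses are not given: they have to be found in the camera images.
- cooker: Round metal pot with a flat lid, fixed to the worktop: 214 mm across the lid, lid rim 109 mm high, black knob in the middle up to 146 mm, black side grips at +-y reaching 134 mm from the axis. Origin: centre of its underside. x points from the bolt side to the lid hinge at the back, z up. The bolt stands on the -x side; 'outward' below is this body's -x.
- lug: Steel lug on the lid's edge, fixed to it; same origin and axes as the cooker. Its flat plate reaches from 91 to 138 mm out (-x), is 46 mm wide, top 115 mm above the worktop, with a 13 mm slot open outward. Never load the nut against it or its horns with over 50 N: a pull at the wings is levered up to 8 times on the horns, so stop at 5 N and unscrew further.
- slot_mouth (a point): On the lug plate's top, middle of the slot, 135 mm out. A horn (10 mm wide, 3.6 mm thick) stands on either side. Horns are 3.6 to 6.6 mm high: it differs from pot to pot and is not measured. The nut's foot strikes them after 1 to 3 mm of swing if too low. The foot tips down in swinging, so to pass freely its lift must exceed the horns' height by about 1 mm.
- bolt_eye (a point): Centre of the eye at the lower end of the 9 mm steel bolt, on its hinge pin, 122 mm from the pot's axis on the -x side and 35 mm above the worktop. z runs along the bolt towards the nut; y is parallel to the pot's y and to the hinge pin. The point turns with the bolt.
- swing_bolt (a joint): Angle of the bolt (rad): 0 upright in the slot, grows as its top swings outward, away from the pot; stop at 1.65. The hinge is stiff (0.16 N m): the bolt stays where it is left and, when free, takes about 1.5 N at the nut to move. The far end of bolt and nut lies 123 to 132 mm from the pin.
- nut_grip (a point): Middle of the brass wings, on the bolt's axis, 112 mm from bolt_eye with the nut home. x along the wings, z along the bolt. The wings are a flat bar 9 mm thick (y), 56 mm long (x), reaching from 11 mm above to 14 mm below this point: pinch them flat to flat across y. Counter-clockwise from above unscrews; it needs about 0.1 N m.
- nut_foot (a point): Centre of the underside of the nut's round foot (22 mm across, 8 mm high), which sits on the lug plate when home, 80 mm from bolt_eye; its height above that is the lift. The nut rises 2.2 mm per radian. It starts 0 to 0.8 rad unscrewed, the wings point differently each time. Never unscrew beyond 8.5 mm of lift; the thread ends at 11 mm.
- onion: Brown onion, 71 mm, bystander; origin under its centre.
- lemon: Lemon, 71x53x51 mm, bystander; origin under its centre.
- tomato_tin: Small green food tin, 57 mm across, 72 mm high, bystander; origin under its centre.

How it is judged:
On the way, in this order (a step that is already met when the one before it is completed fails the run):
1. the nut is unscrewed by at least 2.4 mm of lift (z of nut_grip in the frame of bolt_eye above 0.1144 m), for 0.1 s.
2. the bolt's top has swung out of the lug (over 0.35 rad) (value of joint swing_bolt above 0.35 rad), for 0.1 s.
At the end, for the whole second after the job is handed in: The bolt lies folded outward by at least 1.04 rad (60 degrees) and at rest; the nut is still on it, unscrewed by 2.4 to 8.5 mm of lift (value of joint swing_bolt above 1.04 rad and velocity of joint swing_bolt between -0.05 and 0.05 rad/s and z of nut_grip in the frame of bolt_eye between 0.1144 and 0.1205 m); the robot touches nothing.
It fails at once if the bolt or nut is forced against the lug or its horns with more than 50 N (contact force between swing_bolt and lug above 50 N).
It fails at once if the nut is run up to the end of its thread (more than 8.5 mm of lift) (z of nut_grip in the frame of bolt_eye above 0.1205 m).
It fails at once if a bystander is moved by more than 40 mm (distance of any of onion, lemon, tomato_tin from where it was at the start of the episode above 0.04 m).
It also fails if it takes over 72 s, if anything falls off the work surface, if the arm or the gripper's body presses on something with over 40 N, if the wrist force passes 120 N, or if a joint passes its speed limit or range.

## Robot

A 6-joint arm with a two-finger parallel gripper is mounted at the origin on a cart in front of the work surface, level with it; the furniture and walls round the work are solid. World frame = base frame: x ahead of the robot, y to its left, z up, the work surface at z = 0. Lengths are in m, angles in rad, forces in N, time in s.
With the tool pointing down it reaches from about 0.25 to 0.8 m from the base axis. Payload 8.5 kg.
Tool frame: the origin (TCP) lies between the finger pads; the fingertips stand 17 mm ahead of it and the grasp point (between the pads) lies 2 mm behind it (finger_overhang is the z of the fingertips in the tool frame, in m); z points along the fingers, y is the line along which they close (so a half turn about z gives the same grasp; the last joint's range is limited). The gripper opens to 85 mm and grips with 20 to 120 N. Pads are 22 mm wide; open, the fingers measure 114 mm over their backs; the gripper's body (76 mm by 85 mm) begins 54 mm behind the grasp point. The pads swing forward as they close: fully open they stand 13 mm farther back than shut.
Start: joints at [1.204, 0.238, -0.013, 1.319, 0, 1.571], TCP at [0.188, 0.49, 0.248] pointing down, gripper open.
Joint ranges: [-2.66, 2.66], [-1.03, 1.9], [-1.14, 1.46], [-1.82, 2.27], [-1.45, 1.34], [-3.14, 3.14]. Speed limits (rad/s): [2.22, 2.22, 2.79, 3.14, 3.14, 3.14].

## Interface

Orientations are given as a unit quaternion [x, y, z, w].
In Python, from bench import get_obs, read_camera, camera_info, job_done, finger_overhang gives the robot as it stands.
- The arm moves only by the tool carry_out, never from a script. Its argument "commands" is a list of rows, each a list of 2 entries, a list of its own where there are three numbers: the shift along the world's x, y, z in m, then the turn, a rotation vector about the world's x, y, z in rad. In form: [[[x, y, z], [rx, ry, rz]], ...]. A call has 1 to 10 rows; each row shifts and turns the commanded pose from where the row before left it; what a row does not reach is not made up. A row lasts 1/8 s, in which the tool goes at most 62.5 mm and 10.7 degrees, less where a joint would pass 70% of its speed; a pose out of reach is approached as far as the arm can. A call with a gripper value outside its range is refused whole. "fingers" is the finger opening in m, from 0 to 0.0854, set as the call begins (left out, the last holds). The fingers move at their own pace and stop on an object; the grip force is fixed at half the most. Time passes only in rows, so rows that do not move let the fingers close. It gives the time, the measured TCP pose, the force, the opening and the grip force at its end, in the units of the state.
- get_obs(): the state, without advancing time (a new reading comes with each control period).
- read_camera(name): name is "scene" or "top"; returns the picture (400x640x3 uint8, red, green, blue); there is no depth.
- camera_info(name): a dict with "vertical_fov" (degrees; the focal length in pixels is half the picture's height over the tangent of half this angle, whatever the lens; pixels are square), "cx", "cy" (the principal point, pixels), "k1" (the pictures are not rectified: a ray, as slopes to the right and down, at radius r is drawn at 1 + k1 r^2 times it, then the intrinsics apply), "origin" and "orientation" of the camera in the world. Camera axes: x right, y down, z forward; pixel columns grow to the right and rows downward; lengths in m; the calibration is good to about 2 mm. A picture is of the moment at which its call begins. camera_info takes no time and is no camera call.
- job_done(): hands the job in; it is judged then, once.
The state is a dict: "time_s": time; "joint_positions": joint angles; "qvel": joint speeds; "effort": joint torques, N m; "position": TCP position; "eef_rot": TCP orientation; "contact_force": force on the tool from outside, world axes, zero at the start; "ft_torque": the same for the moment, N m; "grip_width": opening from 0.0 (shut) to 1.0 (fully open); "gripper_force": force on a finger pad.
Only numpy, scipy, OpenCV 4.12 (cv2) and the standard library are available. Lean on these libraries where they do the work, as an engineer would, in place of code of your own. Each camera call takes 0.05 s, during which the arm holds its last target. There are 200 camera calls.

## Working session

There is one attempt and no reset: what is moved stays moved. The work goes in short steps, Python scripts to look and compute and a tool call to move; the robot and the scene stay as the last step left them, time stands still between calls to the robot, and variables do not carry over. Pictures are saved under pics/ and viewed, at most 10 in all, crops included, and the job is handed in when it is done.

Besides the shell and the picture viewer there is one more tool, called after "Request:" as name([rows], argument=value, ...), one row to a line, values as JSON. carry_out: Moves the arm, as the interface text tells. Its arguments: {"type":"object","properties":{"commands":{"type":"array","items":{"type":"array"}},"fingers":{"type":"number"}},"required":["commands"]}

```bash
mkdir -p pics; ls; cat > h.py <<'E'
import numpy as np, cv2
from scipy.spatial.transform import Rotation as R
from bench import *
def cam(n):
    c=camera_info(n); f=200/np.tan(np.radians(c['vertical_fov'])/2)
    return c,f,R.from_quat(c['orientation']),np.array(c['origin'])
def ray(n,u,v):
    c,f,r,o=cam(n); d=np.array([(u-c['cx'])/f,(v-c['cy'])/f]); p=d.copy()
    for _ in range(20): p=d/(1+c['k1']*(p@p))
    return o,r.apply([p[0],p[1],1])
def onz(n,u,v,z):
    o,d=ray(n,u,v); return o+d*(z-o[2])/d[2]
def proj(n,P):
    c,f,r,o=cam(n); q=r.inv().apply(np.asarray(P)-o); p=q[:2]/q[2]; p=p*(1+c['k1']*(p@p)); return p*f+[c['cx'],c['cy']]
def tri(a,b):
    (o1,d1),(o2,d2)=ray(*a),ray(*b); d1/=np.linalg.norm(d1); d2/=np.linalg.norm(d2)
    t=np.linalg.lstsq(np.c_[d1,-d2],o2-o1,rcond=None)[0]; A=o1+d1*t[0];B=o2+d2*t[1]
    return (A+B)/2,np.linalg.norm(A-B)
E
python3 - <<'E'
from h import *
for n in ('scene','top'):
    im=read_camera(n); cv2.imwrite(f'pics/{n}0.png',im[...,::-1]); print(camera_info(n))
print(get_obs(), finger_overhang)
E
```

```text
pics
{'vertical_fov': 45.31389299094043, 'cx': 302.21321255268595, 'cy': 191.80503432548088, 'k1': -0.10672757861478593, 'origin': array([0.25842446, 0.39909282, 0.7905972 ]), 'orientation': array([-0.16418752,  0.90290855, -0.39013007,  0.07481403])}
{'vertical_fov': 46.86731468240526, 'cx': 315.9862249280553, 'cy': 206.7016707282672, 'k1': -0.11159675843097881, 'origin': array([ 0.3348814 , -0.27916952,  0.9867256 ]), 'orientation': array([ 0.72697925, -0.6788539 ,  0.07023717, -0.07566569])}
{'time_s': 0.1, 'joint_positions': array([ 1.20399109e+00,  2.38733360e-01, -1.41803124e-02,  1.31920743e+00,
       -3.47081947e-05,  1.57079692e+00]), 'qvel': array([ 0.00102202, -0.00042178,  0.00308835, -0.00097683,  0.00210339,
       -0.00168005]), 'effort': array([ 1.32912646e-03, -5.39718747e+01,  3.46999562e+01,  1.34970120e-02,
        1.08035078e-04,  3.04208550e-05]), 'position': array([0.1881637 , 0.4897363 , 0.24773127]), 'eef_rot': array([ 1.82376415e-01,  9.83228562e-01, -6.54444733e-04, -1.03740689e-04]), 'contact_force': array([-1.09799734, -0.4822954 ,  1.14272462]), 'ft_torque': array([-0.01233663, -0.0080938 ,  0.05110913]), 'gripper_force': 0.0, 'grip_width': 1.003319218615408} 0.017
```

View pics/scene0.png

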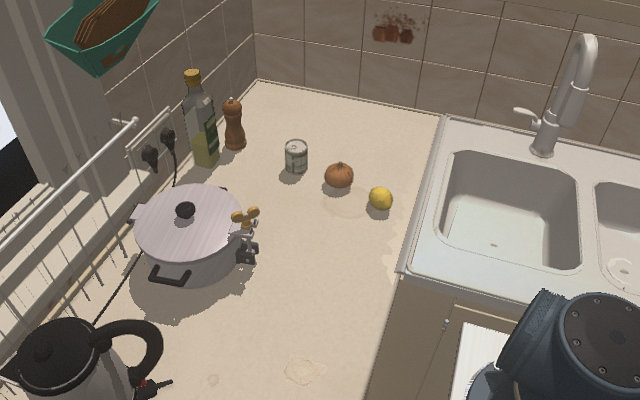

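View pics/top0.png

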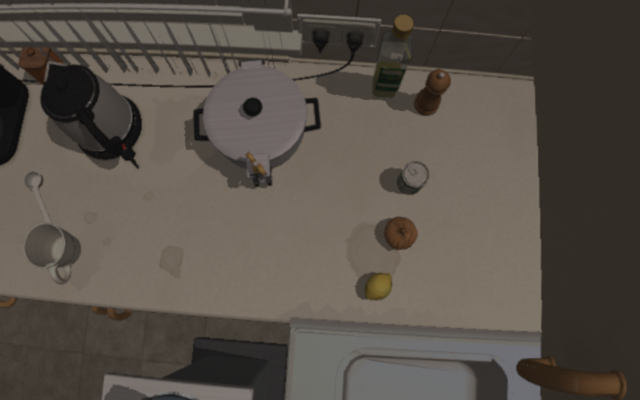

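The scene view shows the pot's knob near (185,211) and the brass nut near (246,215). In the top view the knob is at (253,107) and the nut at (257,163). The onion, lemon and tin are well off to the side. I'll measure these next.

```bash
python3 - <<'E'
from h import *
a=cv2.imread('pics/scene0.png')[185:285,120:270]; b=cv2.imread('pics/top0.png')[55:195,180:330]
A=cv2.resize(a,None,fx=4,fy=4,interpolation=2);B=cv2.resize(b,None,fx=4,fy=4,interpolation=2)
cv2.imwrite('pics/b.png',B); cv2.imwrite('pics/a.png',A)
print(tri(('scene',185,210),('top',253,106)))
for n,box in (('scene',(195,240,225,265)),('top',(145,180,240,275))):
    im=cv2.imread(f'pics/{n}0.png'); h=cv2.cvtColor(im,cv2.COLOR_BGR2HSV)
    m=cv2.inRange(h,(8,90,50),(30,255,255)); k=np.zeros_like(m); k[box[0]:box[1],box[2]:box[3]]=m[box[0]:box[1],box[2]:box[3]]
    M=cv2.moments(k,True); print(n,M['m00'],M['m10']/M['m00'],M['m01']/M['m00'],cv2.minAreaRect(cv2.findNonZero(k)))
for uv in ((415,180),(401,233),(379,287)): print(onz('top',*uv,0.03))
E
```

```text
(array([ 0.7086853 , -0.12715822,  0.13250438]), np.float64(0.002868632111972517))
scene 338.0 245.07692307692307 216.9319526627219 ((245.96495056152344, 218.48086547851562), (19.977375030517578, 28.442365646362305), 73.61045837402344)
top 143.0 256.034965034965 165.34965034965035 ((254.25003051757812, 164.75001525878906), (26.870054244995117, 9.192388534545898), 45.0)
[ 0.60842489 -0.47384007  0.03      ]
[ 0.49099787 -0.44699062  0.03      ]
[ 0.37579807 -0.40555585  0.03      ]
```

View pics/a.png

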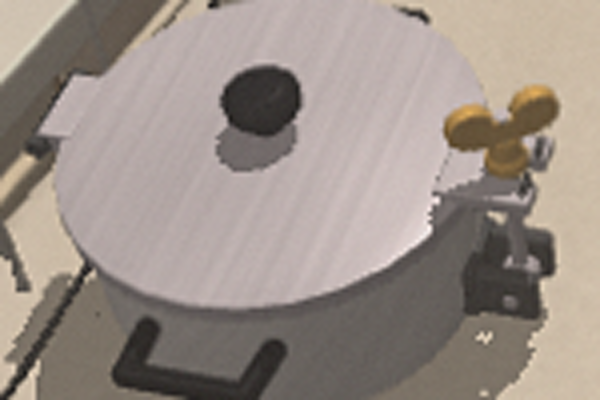

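View pics/b.png

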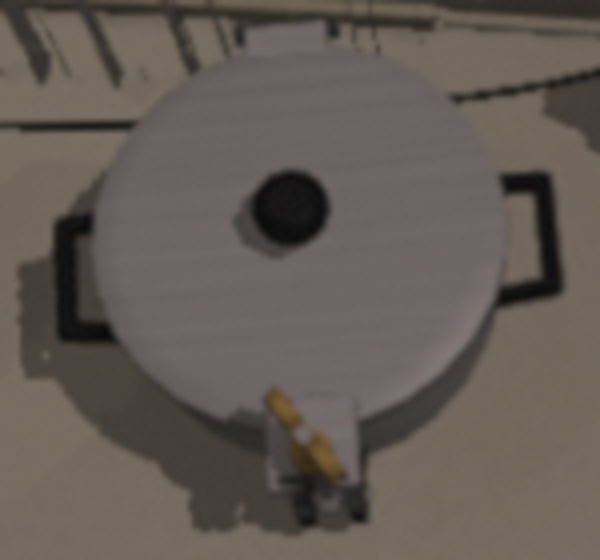

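The crops show the wings end at top-view pixels (249.5,155) and (263,172), with the inner end tilted towards +y. The matching scene-view pixels are (237,217) and (253,212).

```bash
python3 - <<'E'
from h import *
A=tri(('scene',237,216.8),('top',249.7,156)); B=tri(('scene',253.4,211.8),('top',263,172))
print(A,B,(A[0]+B[0])/2); 
t=lambda x,y:(180+(x+.5)/4-.5,55+(y+.5)/4-.5)
for z in (.147,.152): print(onz('top',*t(278,400),z),onz('top',*t(333,470),z),onz('top',*t(303,436),.158))
# lug plate corners front (z .115), hinge tab, grips (z~.09)
print('lugL,R',onz('top',*t(270,487),.115),onz('top',*t(358,476),.115))
print('knob',onz('top',*t(290,208),.135), 'hinge',onz('top',*t(286,40),.105))
print('grips',onz('top',*t(66,280),.09),onz('top',*t(552,232),.09))
E
```

```text
(array([ 0.59820693, -0.13411541,  0.1474028 ]), np.float64(0.004697930920359764)) (array([ 0.57348793, -0.16092502,  0.1422264 ]), np.float64(0.0026918883087159824)) [ 0.58584743 -0.14752021  0.1448146 ]
[ 0.60342522 -0.13207961  0.147     ] [ 0.57051506 -0.16169291  0.147     ] [ 0.58301736 -0.14757171  0.158     ]
[ 0.60182622 -0.13295543  0.152     ] [ 0.56911202 -0.1623924   0.152     ] [ 0.58301736 -0.14757171  0.158     ]
lugL,R [ 0.5688095  -0.12706276  0.115     ] [ 0.57726281 -0.16978365  0.115     ]
knob [ 0.70766855 -0.12557364  0.135     ] hinge [ 0.81670339 -0.10792176  0.105     ]
grips [ 0.68014811 -0.0041247   0.09      ] [ 0.72273196 -0.25543546  0.09      ]
```

Request:
carry_out([
  [[0.025,-0.04,0],[0,0,-0.126]],
  [[0.025,-0.04,0],[0,0,-0.126]],
  [[0.025,-0.04,0],[0,0,-0.126]],
  [[0.025,-0.04,0],[0,0,-0.126]],
  [[0.025,-0.04,0],[0,0,-0.126]],
  [[0.025,-0.04,0],[0,0,-0.126]],
  [[0.025,-0.04,0],[0,0,-0.126]],
  [[0.025,-0.04,0],[0,0,-0.126]],
], fingers=0.06)

```text
time_s: 1.1
position: [0.3888, 0.1686, 0.2482]
eef_rot: [0.636, 0.772, -0.0, -0.0]
contact_force: [0.6, 0.5, -0.1]
grip_width: 0.705
gripper_force: 0.0
```

Request:
carry_out([
  [[0.025,-0.04,0],[0,0,-0.126]],
  [[0.025,-0.04,0],[0,0,-0.126]],
  [[0.025,-0.04,0],[0,0,-0.126]],
  [[0.025,-0.04,0],[0,0,-0.126]],
  [[0.025,-0.04,0],[0,0,-0.126]],
  [[0.025,-0.04,0],[0,0,-0.126]],
  [[0.025,-0.04,0],[0,0,-0.126]],
  [[0.022,-0.037,0],[0,0,-0.126]],
  [[0,0,0],[0,0,0]],
])

```text
time_s: 2.22
position: [0.586, -0.1492, 0.2469]
eef_rot: [0.93, 0.369, -0.001, -0.0]
contact_force: [-0.3, -0.4, -0.6]
grip_width: 0.706
gripper_force: 0.0
```

```bash
cat >> h.py <<'E'
def st():
    s=get_obs(); r=R.from_quat(s['eef_rot']).as_matrix()
    print('t',round(s['time_s'],2),'p',s['position'].round(4),'q',s['joint_positions'].round(3),'yawY',np.arctan2(r[1,1],r[0,1]).round(3),'z',r[:,2].round(4),'F',s['contact_force'].round(1),'T',s['ft_torque'].round(2),'g',round(s['grip_width'],3),round(s['gripper_force'],1)); return s
E
python3 -c "
from h import *
st()"
```

```text
t 2.23 p [ 0.586  -0.1492  0.2469] q [-0.249  0.379  0.186  1.379 -0.     2.137] yawY -0.816 z [-1.3e-03  1.0e-04 -1.0e+00] F [-0.3 -0.4 -0.6] T [-0.03  0.    0.03] g 0.706 0.0
```

Request:
carry_out([
  [[-0.001,0.0017,-0.03],[0,0,0]],
  [[0,0,-0.03],[0,0,0]],
  [[0,0,-0.02],[0,0,0]],
  [[0,0,-0.01],[0,0,0]],
  [[0,0,-0.01],[0,0,0]],
  [[0,0,0],[0,0,0]],
])

```text
time_s: 2.98
position: [0.584, -0.145, 0.1481]
eef_rot: [0.929, 0.371, -0.0, -0.0]
contact_force: [0.5, -0.5, 1.0]
grip_width: 0.703
gripper_force: 0.0
```

Request:
carry_out([
  [[0,0,0],[0,0,0]],
  [[0,0,0],[0,0,0]],
  [[0,0,0],[0,0,0]],
  [[0,0,0],[0,0,0]],
], fingers=0.026)

```text
time_s: 3.48
position: [0.5843, -0.1453, 0.1484]
eef_rot: [0.929, 0.37, 0.0, 0.0]
contact_force: [-1.0, -0.1, -1.1]
grip_width: 0.305
gripper_force: 0.0
```

```bash
python3 -c "
from h import *
st()
a=read_camera('scene')[170:270,180:300,::-1]
b=read_camera('top')[110:210,200:320,::-1]
cv2.imwrite('pics/c.png',cv2.resize(np.hstack([a,b]),None,fx=3.3,fy=3.3,interpolation=2))"
```

```text
t 3.48 p [ 0.5843 -0.1453  0.1484] q [-0.244  0.416 -0.012  1.143  0.     2.139] yawY -0.812 z [ 2.e-04 -0.e+00 -1.e+00] F [-1.  -0.1 -1.1] T [0.01 0.02 0.06] g 0.305 0.0
```

View pics/c.png

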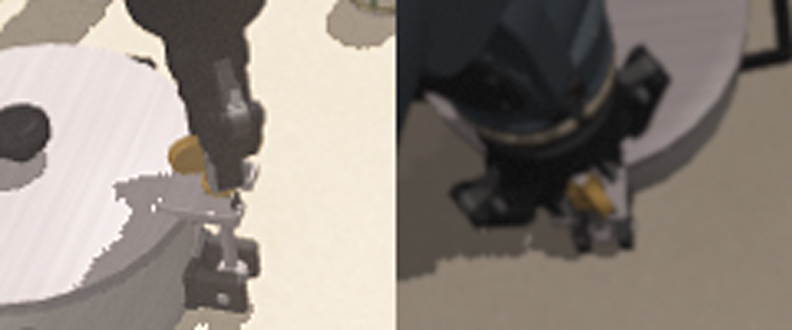

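The nut's wings sit between the fingers and nothing is touching yet. I'll shift slightly to centre, then pinch.

Request:
carry_out([
  [[0.001,-0.002,-0.001],[0,0,0]],
  [[0,0,0],[0,0,0]],
  [[0,0,0],[0,0,0]],
  [[0,0,0],[0,0,0]],
], fingers=0.0)

```text
time_s: 4.08
position: [0.585, -0.1467, 0.1478]
eef_rot: [0.929, 0.371, 0.0, -0.001]
contact_force: [-1.9, 3.6, 6.7]
grip_width: 0.131
gripper_force: 58.6
```

```bash
python3 -c "
from h import *
st()"
```

```text
t 4.08 p [ 0.585  -0.1467  0.1478] q [-2.460e-01  4.180e-01 -1.000e-02  1.143e+00  1.000e-03  2.136e+00] yawY -0.812 z [-2.0e-04  1.3e-03 -1.0e+00] F [-1.9  3.6  6.7] T [0.77 0.65 0.  ] g 0.131 58.6
```

Request:
carry_out([
  [[0,0,0.0002],[0,0,0.1]],
  [[0,0,0.0002],[0,0,0.1]],
  [[0,0,0.0002],[0,0,0.1]],
  [[0,0,0.0002],[0,0,0.1]],
  [[0,0,0.0003],[0,0,0.1]],
  [[0,0,0],[0,0,0]],
])

```text
time_s: 4.82
position: [0.5851, -0.1468, 0.1489]
eef_rot: [0.808, 0.589, 0.0, -0.0]
contact_force: [-1.5, 3.6, 7.0]
grip_width: 0.132
gripper_force: 58.7
```

```bash
python3 -c "
from h import *
st()"
```

```text
t 4.83 p [ 0.5851 -0.1468  0.1489] q [-2.460e-01  4.180e-01 -8.000e-03  1.145e+00  1.000e-03  1.635e+00] yawY -0.31 z [ 1.0e-04  1.1e-03 -1.0e+00] F [-1.5  3.6  7. ] T [ 0.74  0.43 -0.06] g 0.132 58.7
```

Request:
carry_out([
  [[0,0,0.0003],[0,0,0.1]],
  [[0,0,0.0002],[0,0,0.1]],
  [[0,0,0.0002],[0,0,0.1]],
  [[0,0,0.0003],[0,0,0.1]],
  [[0,0,0.0002],[0,0,0.1]],
  [[0,0,0.0002],[0,0,0.1]],
  [[0,0,0.0003],[0,0,0.1]],
  [[0,0,0.0002],[0,0,0.1]],
  [[0,0,0.0002],[0,0,0.1]],
  [[0,0,0.0003],[0,0,0.1]],
])

```text
time_s: 6.08
position: [0.5856, -0.1467, 0.1512]
eef_rot: [0.426, 0.905, 0.001, 0.0]
contact_force: [0.4, 2.8, 4.1]
grip_width: 0.13
gripper_force: 58.6
```

Request:
carry_out([
  [[0,0,0.0002],[0,0,0.1]],
  [[0,0,0.0002],[0,0,0.1]],
  [[0,0,0.0002],[0,0,0.1]],
  [[0,0,0.0002],[0,0,0.1]],
  [[0,0,0.0003],[0,0,0.1]],
  [[0,0,0],[0,0,0]],
  [[0,0,0],[0,0,0]],
])

```text
time_s: 6.95
position: [0.5857, -0.1466, 0.1522]
eef_rot: [0.191, 0.982, 0.001, 0.0]
contact_force: [1.3, 5.1, 4.6]
grip_width: 0.133
gripper_force: 58.8
```

```bash
python3 -c "
from h import *
st()"
```

```text
t 6.95 p [ 0.5857 -0.1466  0.1522] q [-2.460e-01  4.160e-01 -2.000e-03  1.152e+00  1.000e-03  1.390e-01] yawY 1.186 z [ 0.001   0.0012 -1.    ] F [1.3 5.1 4.6] T [ 1.17 -0.14 -0.  ] g 0.133 58.8
```

Request:
carry_out([
  [[-0.0005,-0.0001,0],[0.0007,-0.0042,0]],
  [[-0.0005,-0.0001,0],[0.0007,-0.0042,0]],
  [[0,0,0],[0,0,0]],
])

```text
time_s: 7.32
position: [0.5846, -0.1468, 0.1523]
eef_rot: [0.191, 0.982, 0.002, 0.004]
contact_force: [0.9, 5.7, 4.6]
grip_width: 0.135
gripper_force: 58.8
```

```bash
python3 -c "
from h import *
st()"
```

```text
t 7.33 p [ 0.5846 -0.1468  0.1523] q [-0.248  0.409 -0.014  1.14   0.005  0.137] yawY 1.186 z [ 0.0095  0.0027 -1.    ] F [0.9 5.7 4.6] T [ 1.21 -0.1  -0.02] g 0.135 58.8
```

Request:
carry_out([
  [[-0.0005,0.0003,0],[0.0007,-0.0042,0]],
  [[-0.0005,0.0002,0],[0.0007,-0.0042,0]],
  [[0,0,0],[0,0,0]],
])

```text
time_s: 7.7
position: [0.5834, -0.1468, 0.1522]
eef_rot: [0.191, 0.982, 0.003, 0.008]
contact_force: [1.9, 5.7, 4.6]
grip_width: 0.129
gripper_force: 58.9
```

Request:
carry_out([
  [[-0.0005,-0.0001,0],[0.0007,-0.0042,0]],
  [[0,0,0],[0,0,0]],
])

```text
time_s: 7.95
position: [0.583, -0.1469, 0.1522]
eef_rot: [0.191, 0.982, 0.004, 0.01]
contact_force: [0.3, 5.0, 5.1]
grip_width: 0.131
gripper_force: 58.9
```

```bash
python3 -c "
from h import *
st()"
```

```text
t 7.95 p [ 0.583  -0.1469  0.1522] q [-0.251  0.398 -0.031  1.122  0.009  0.132] yawY 1.188 z [ 0.0217  0.0038 -0.9998] F [0.3 5.  5.1] T [ 1.06 -0.21  0.  ] g 0.131 58.9
```

Request:
carry_out([
  [[-0.0005,0.0001,0],[0.0007,-0.0042,0]],
  [[0,0,0],[0,0,0]],
])

```text
time_s: 8.2
position: [0.5825, -0.1469, 0.1522]
eef_rot: [0.191, 0.982, 0.005, 0.012]
contact_force: [0.2, 3.8, 6.4]
grip_width: 0.13
gripper_force: 58.9
```

Request:
carry_out([
  [[-0.0005,0.0001,0],[0.0007,-0.0042,0]],
  [[0,0,0],[0,0,0]],
])

```text
time_s: 8.45
position: [0.582, -0.147, 0.1522]
eef_rot: [0.191, 0.982, 0.005, 0.014]
contact_force: [-0.1, 4.7, 5.1]
grip_width: 0.134
gripper_force: 58.9
```

Request:
carry_out([
  [[-0.0003,0.0001,0],[0.0005,-0.003,0]],
  [[0,0,0],[0,0,0]],
])

```text
time_s: 8.7
position: [0.5817, -0.147, 0.1522]
eef_rot: [0.191, 0.982, 0.006, 0.016]
contact_force: [0.3, 3.0, 5.6]
grip_width: 0.129
gripper_force: 58.9
```

```bash
python3 -c "
from h import *
st()"
```

```text
t 8.7 p [ 0.5817 -0.147   0.1522] q [-0.254  0.389 -0.046  1.105  0.013  0.13 ] yawY 1.187 z [ 0.0331  0.005  -0.9994] F [0.3 3.  5.6] T [ 0.74 -0.18  0.02] g 0.129 58.9
```

Request:
carry_out([
  [[-0.0009,-0.0001,0],[0.0014,-0.0079,0]],
  [[0,0,0],[0,0,0]],
])

```text
time_s: 8.95
position: [0.5808, -0.147, 0.1522]
eef_rot: [0.191, 0.981, 0.007, 0.02]
contact_force: [0.9, 3.3, 5.0]
grip_width: 0.132
gripper_force: 58.8
```

Request:
carry_out([
  [[-0.0009,-0.0001,0],[0.0014,-0.0079,0]],
  [[0,0,0],[0,0,0]],
])

```text
time_s: 9.2
position: [0.5798, -0.1472, 0.1522]
eef_rot: [0.191, 0.981, 0.008, 0.023]
contact_force: [0.9, 3.7, 5.6]
grip_width: 0.131
gripper_force: 58.9
```

Request:
carry_out([
  [[-0.0009,-0.0001,0],[0.0014,-0.0079,0]],
  [[0,0,0],[0,0,0]],
])

```text
time_s: 9.45
position: [0.579, -0.1473, 0.1522]
eef_rot: [0.19, 0.981, 0.01, 0.027]
contact_force: [0.8, 3.6, 4.7]
grip_width: 0.134
gripper_force: 58.9
```

Request:
carry_out([
  [[-0.0009,-0.0001,-0.0001],[0.0014,-0.0079,0]],
  [[0,0,0],[0,0,0]],
])

```text
time_s: 9.7
position: [0.5783, -0.1474, 0.1522]
eef_rot: [0.19, 0.981, 0.011, 0.031]
contact_force: [2.3, 3.6, 5.6]
grip_width: 0.132
gripper_force: 58.9
```

```bash
python3 -c "
from h import *
st()"
```

```text
t 9.7 p [ 0.5783 -0.1474  0.1522] q [-0.263  0.363 -0.088  1.059  0.027  0.122] yawY 1.188 z [ 0.0652  0.0105 -0.9978] F [2.3 3.6 5.6] T [ 0.63 -0.41 -0.05] g 0.132 58.9
```

Force along x rose slightly, which could mean the foot is brushing a horn top. I'll unscrew about 0.4 rad more before swinging on, which stays under 7.1 mm of lift.

Request:
carry_out([
  [[0,0,0.0002],[-0.0065,-0.001,0.1]],
  [[0,0,0.0002],[-0.0065,-0.001,0.1]],
  [[0,0,0.0003],[-0.0065,-0.001,0.1]],
  [[0,0,0.0002],[-0.0065,-0.001,0.1]],
  [[0,0,0],[0,0,0]],
])

```text
time_s: 10.32
position: [0.5781, -0.1473, 0.1529]
eef_rot: [-0.009, 0.999, 0.005, 0.032]
contact_force: [0.9, 3.0, 5.1]
grip_width: 0.131
gripper_force: 58.9
```

Request:
carry_out([
  [[-0.0009,-0.0001,-0.0001],[0.0014,-0.0079,0]],
  [[0,0,0],[0,0,0]],
])

```text
time_s: 10.58
position: [0.5771, -0.1474, 0.1528]
eef_rot: [-0.009, 0.999, 0.005, 0.036]
contact_force: [0.7, 2.9, 5.1]
grip_width: 0.135
gripper_force: 58.9
```

Request:
carry_out([
  [[-0.0009,-0.0001,-0.0001],[0.0014,-0.0079,0]],
  [[0,0,0],[0,0,0]],
])

```text
time_s: 10.82
position: [0.5763, -0.1476, 0.1528]
eef_rot: [-0.009, 0.999, 0.006, 0.04]
contact_force: [1.1, 3.1, 5.7]
grip_width: 0.13
gripper_force: 58.9
```

```bash
python3 -c "
from h import *
st()"
```

```text
t 10.82 p [ 0.5763 -0.1476  0.1528] q [-0.267  0.351 -0.107  1.039  0.034 -0.283] yawY 1.589 z [ 0.0803  0.0129 -0.9967] F [1.1 3.1 5.7] T [ 0.64 -0.24  0.01] g 0.13 58.9
```

Request:
carry_out([
  [[-0.0023,-0.0004,-0.0003],[0.0034,-0.0197,0]],
  [[-0.0023,-0.0004,-0.0003],[0.0034,-0.0197,0]],
  [[0,0,0],[0,0,0]],
])

```text
time_s: 11.2
position: [0.5716, -0.1484, 0.1524]
eef_rot: [-0.009, 0.998, 0.009, 0.06]
contact_force: [0.0, 3.1, 6.0]
grip_width: 0.131
gripper_force: 59.0
```

Request:
carry_out([
  [[-0.0023,-0.0004,-0.0003],[0.0034,-0.0197,0]],
  [[-0.0023,-0.0004,-0.0003],[0.0034,-0.0197,0]],
  [[0,0,0],[0,0,0]],
])

```text
time_s: 11.58
position: [0.5668, -0.1492, 0.1518]
eef_rot: [-0.009, 0.997, 0.013, 0.08]
contact_force: [-1.0, 2.7, 7.0]
grip_width: 0.132
gripper_force: 59.0
```

Request:
carry_out([
  [[-0.0023,-0.0004,-0.0004],[0.0034,-0.0197,0]],
  [[-0.0023,-0.0004,-0.0004],[0.0034,-0.0197,0]],
  [[0,0,0],[0,0,0]],
])

```text
time_s: 11.95
position: [0.562, -0.1499, 0.1508]
eef_rot: [-0.009, 0.995, 0.016, 0.099]
contact_force: [-1.1, 3.9, 6.6]
grip_width: 0.132
gripper_force: 59.0
```

```bash
python3 -c "
from h import *
st()"
```

```text
t 11.95 p [ 0.562  -0.1499  0.1508] q [-0.306  0.263 -0.26   0.868  0.091 -0.315] yawY 1.591 z [ 0.197   0.0332 -0.9798] F [-1.1  3.9  6.6] T [0.72 0.08 0.11] g 0.132 59.0
```

Request:
carry_out([
  [[-0.0057,-0.001,-0.0013],[0.0084,-0.0493,0]],
  [[-0.0056,-0.001,-0.0016],[0.0084,-0.0493,0]],
  [[-0.0055,-0.0009,-0.0019],[0.0084,-0.0493,0]],
  [[-0.0054,-0.0009,-0.0022],[0.0084,-0.0493,0]],
  [[0,0,0],[0,0,0]],
])

```text
time_s: 12.58
position: [0.5384, -0.1538, 0.1431]
eef_rot: [-0.008, 0.98, 0.032, 0.196]
contact_force: [-4.2, 2.2, 4.5]
grip_width: 0.134
gripper_force: 59.0
```

Request:
carry_out([
  [[-0.0053,-0.0009,-0.0024],[0.0084,-0.0493,0]],
  [[-0.0052,-0.0009,-0.0027],[0.0084,-0.0493,0]],
  [[-0.005,-0.0009,-0.003],[0.0084,-0.0493,0]],
  [[-0.0049,-0.0008,-0.0032],[0.0084,-0.0493,0]],
  [[0,0,0],[0,0,0]],
])

```text
time_s: 13.2
position: [0.5177, -0.1572, 0.1311]
eef_rot: [-0.007, 0.955, 0.047, 0.291]
contact_force: [-5.5, 1.6, 5.0]
grip_width: 0.13
gripper_force: 59.2
```

```bash
python3 -c "
from h import *
st()"
```

```text
t 13.2 p [ 0.5177 -0.1572  0.1311] q [-0.477  0.082 -0.74   0.249  0.346 -0.404] yawY 1.613 z [ 0.5557  0.0942 -0.826 ] F [-5.5  1.6  5. ] T [0.47 0.98 0.38] g 0.13 59.2
```

Bolt is at about 0.6 rad and swinging freely. I'll release, back off, and push it the rest of the way down with closed fingers.

Request:
carry_out([
  [[0,0,0],[0,0,0]],
  [[0,0,0],[0,0,0]],
  [[0,0,0],[0,0,0]],
  [[-0.011,-0.0019,0.0165],[0,0,0]],
  [[-0.011,-0.0019,0.0165],[0,0,0]],
  [[-0.011,-0.0019,0.0165],[0,0,0]],
  [[-0.011,-0.0019,0.0165],[0,0,0]],
  [[0,0,0],[0,0,0]],
], fingers=0.045)

```text
time_s: 14.2
position: [0.476, -0.1652, 0.1994]
eef_rot: [-0.009, 0.955, 0.046, 0.293]
contact_force: [0.3, -0.5, 0.4]
grip_width: 0.527
gripper_force: 0.0
```

Request:
carry_out([
  [[0.014,0.0022,0.006],[-0.0168,0.0986,0]],
  [[0.014,0.0022,0.006],[-0.0168,0.0986,0]],
  [[0.014,0.0022,0.006],[-0.0168,0.0986,0]],
  [[0.014,0.0022,0.006],[-0.0168,0.0986,0]],
  [[0.014,0.0022,0.006],[-0.0168,0.0986,0]],
  [[0.014,0.0022,0.006],[-0.0168,0.0986,0]],
  [[0,0,0],[0,0,0]],
], fingers=0.0)

```text
time_s: 15.08
position: [0.5622, -0.1508, 0.2318]
eef_rot: [-0.01, 1.0, 0.0, -0.001]
contact_force: [-0.5, -0.7, -1.1]
grip_width: 0.001
gripper_force: 0.0
```

```bash
python3 -c "
from h import *
st()
a=read_camera('scene')[140:280,160:320,::-1]
b=read_camera('top')[90:230,190:350,::-1]
cv2.imwrite('pics/d.png',cv2.resize(np.hstack([a,b]),None,fx=2.5,fy=2.5,interpolation=2))"
```

```text
t 15.07 p [ 0.5622 -0.1508  0.2318] q [-0.262  0.343  0.094  1.323 -0.    -0.282] yawY 1.591 z [-1.8e-03  2.0e-04 -1.0e+00] F [-0.5 -0.7 -1.1] T [ 0.03 -0.04 -0.03] g 0.001 0.0
```

View pics/d.png

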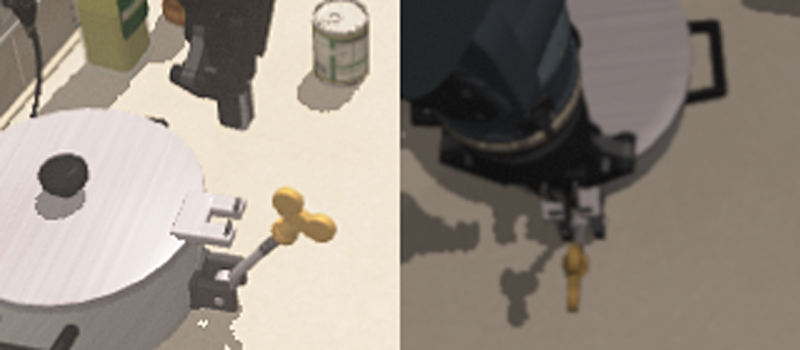

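The bolt now leans well out of the lug at about 0.6 rad, with the nut's wings lying in the swing plane. In the crop the nut is near (300,215) left and (573,270) right. I'll push it down.

Request:
carry_out([
  [[-0.001,0,-0.02],[0,0,0]],
  [[-0.001,0,-0.02],[0,0,0]],
  [[-0.001,0,-0.01],[0,0,0]],
  [[0,0,0],[0,0,0]],
])

```text
time_s: 15.68
position: [0.5557, -0.1515, 0.1839]
eef_rot: [-0.009, 1.0, 0.0, 0.0]
contact_force: [0.0, 0.2, -1.4]
grip_width: 0.0
gripper_force: 0.0
```

Request:
carry_out([
  [[-0.0066,-0.0012,-0.0073],[0,0,0]],
  [[-0.0066,-0.0012,-0.0073],[0,0,0]],
  [[-0.0066,-0.0012,-0.0073],[0,0,0]],
  [[-0.0066,-0.0012,-0.0073],[0,0,0]],
  [[-0.0066,-0.0012,-0.0073],[0,0,0]],
])

```text
time_s: 16.3
position: [0.5233, -0.1576, 0.1472]
eef_rot: [-0.009, 1.0, 0.0, 0.0]
contact_force: [-0.0, 0.8, 2.0]
grip_width: 0.003
gripper_force: 0.5
```

Request:
carry_out([
  [[-0.0066,-0.0012,-0.0073],[0,0,0]],
  [[-0.0066,-0.0012,-0.0073],[0,0,0]],
  [[-0.0066,-0.0012,-0.0073],[0,0,0]],
  [[-0.0066,-0.0012,-0.0073],[0,0,0]],
  [[-0.0066,-0.0012,-0.0073],[0,0,0]],
  [[0,0,0],[0,0,0]],
])

```text
time_s: 17.05
position: [0.4897, -0.1634, 0.1105]
eef_rot: [-0.009, 1.0, 0.0, -0.0]
contact_force: [0.8, -0.4, 0.2]
grip_width: -0.003
gripper_force: 0.0
```

Request:
carry_out([
  [[-0.002,0,-0.006],[0,0,0]],
  [[-0.002,0,-0.006],[0,0,0]],
  [[0,0,0],[0,0,0]],
  [[0,0,0.01],[0,0,0]],
  [[0,0,0.03],[0,0,0]],
  [[0.03,0.02,0.04],[0,0,0]],
  [[0.05,0.04,0.04],[0,0,0]],
  [[0.03,0.05,0.0],[0,0,0]],
  [[0.0,0.05,0.0],[0,0,0]],
  [[0,0,0],[0,0,0]],
])

```text
time_s: 18.3
position: [0.5883, -0.0071, 0.213]
eef_rot: [-0.011, 1.0, 0.0, 0.0]
contact_force: [-1.0, -0.4, -0.3]
grip_width: -0.001
gripper_force: 0.0
```

```bash
python3 -c "
from h import *
st()
a=read_camera('scene')[140:280,160:320,::-1]
b=read_camera('top')[90:230,190:350,::-1]
cv2.imwrite('pics/e.png',cv2.resize(np.hstack([a,b]),None,fx=2.5,fy=2.5,interpolation=2))"
```

```text
t 18.3 p [ 0.5883 -0.0071  0.213 ] q [-1.20e-02  3.59e-01  6.90e-02  1.28e+00  1.00e-03 -3.50e-02] yawY 1.593 z [ 9.e-04  7.e-04 -1.e+00] F [-1.  -0.4 -0.3] T [ 0.04 -0.02 -0.04] g -0.001 0.0
```

View pics/e.png

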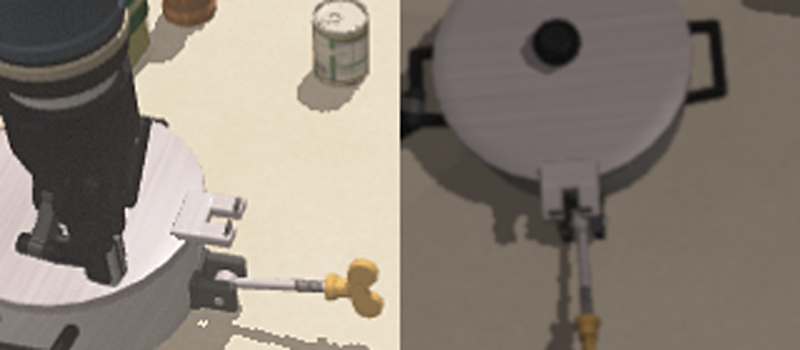

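The bolt looks folded nearly flat. The wings are at about (302,256) in the full scene picture and still lie in the swing plane. I'll check the angle by projection.

```bash
python3 -c "
from h import *
for t in (1.0,1.1,1.2,1.3,1.4,1.5,1.6):
    o=.118*np.sin(t); print(t,proj('scene',[.5857-.986*o,-.1466-.168*o,.035+.118*np.cos(t)]).round(1))"
```

```text
1.0 [297.  238.3]
1.1 [300.  242.2]
1.2 [302.5 246.2]
1.3 [304.4 250.2]
1.4 [305.7 254.1]
1.5 [306.4 258. ]
1.6 [306.6 261.7]
```

The angle comes out at about 1.4 rad, well beyond 1.04. The nut is still on at about 5.3–7 mm of lift, and the robot is clear, so I'm handing in.

```bash
python3 -c "
from bench import *
print(job_done())"
```

```text
the job is handed in; nothing more can be done
None
```

I unscrewed the wing nut to an estimated 5.3–7 mm of lift, then swung the bolt outward and left it folded at about 1.4 rad (80°). The nut is still on, the onion, lemon and tin were left alone, and the job is handed in; no verdict was returned.

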